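# Free the sagging bolt of the seed bay and hold its gate ajar

### The job

The bolt on the seed bay's gate has lost its knob, sags in its worn guides and its nose is caught behind the bent red keeper: take the orange-handled pull key, put its pin up through the bolt's brass eye from below, and with it lift the bolt over the keeper's lip while drawing it fully back towards the hinge side. Then, with the pin still in the eye, pull the gate towards you to about 20 degrees ajar against its spring closer and finish there, still holding the key and the gate steady: do not let go. Force nothing, touch gate, bolt and bay only with the key, never with the gripper or arm, and leave the jar, beaker and carton standing where they are.

Things in the scene. Friction and masses are not known exactly. Their poses are not given: they have to be found in the camera images.
- bay: Open-topped aluminium bay 310 x 200 mm, fixed. Near side: blue gate 260 mm wide, 12 thick, top 95 mm up. Origin on the bench under the middle of the shut gate, in its plane; x square through the gate, away from the robot; y along the gate to its hinge (robot's left); z up. At y = -143 mm a red keeper, an open-topped channel 30 mm long, walls to 145 mm up, traps the bolt's nose.
- gate_hinge (a point): Point on the gate's vertical hinge axis at bench level, at x = 0, y = +130 mm in the bay's frame; axes as the bay's, fixed.
- gate (a joint): Gate angle, rad: 0 shut, growing as the free end swings towards the robot (clockwise seen from above), up to 0.9. A spring closer always pulls it shut with 0.3 N m plus 0.6 N m per rad. It cannot open (only rattle by about 0.02) while the bolt's nose is in the keeper.
- bolt_lift (a joint): How far the bolt is lifted, m: 0 sagging at the bottom of its guide loops (it falls back there by its weight, about 0.2 kg in all), 0.018 at the top stop. The down-turned nose clears the keeper's bent lip at about 0.009; 0.012 to 0.015 is comfortable.
- bolt (a joint): How far the bolt is drawn back along the gate towards the hinge, m: 0 fully home, 0.050 at its stop; light friction (1.2 N), stays where it is left. Unless lifted, its nose catches on the bent lip at about 0.006: do not force it, under 10 N is enough when lifted. Free of the keeper from 0.028 on; fully back counts from 0.030.
- eye (a point): Centre of the brass eye, in its plate's top face, 118 mm up when sagging: a vertical 14 mm hole in a level plate 34 x 30 x 6 mm sticking out of the bolt towards the robot. It is 34 mm in front of the gate's plane and, bolt home, 175 mm from the hinge along the gate. Axes turn with the gate: z up, y along it to the hinge. Beneath the plate it is clear down to the bench.
- key: Pull key, 0.22 kg, standing on its flat steel foot bar (104 long x 30 wide x 6 mm thick). Origin on the underside, on the axis of the upright orange handle (24 x 24 mm square, from 6 to 135 mm up, sides parallel to the axes). x points along the bar from the handle to the pin, z up. The bar reaches from x = -31 to +73 mm.
- pin_tip (a point): Tip of the key's upturned pin: 7 mm thick with tapered tip, rising 24 mm from the bar's top face, at x = 60, y = 0, z = 30 mm in the key's frame; axes as the key's.
- jar: Amber glass jar with white lid, 50 mm across, 85 mm high, loose; origin at centre of underside, z up. Leave alone. It and the key may swap sides.
- beaker: White plastic beaker, 66 mm across, 90 mm high, loose; origin at centre of underside, z up. Leave alone.
- carton: Small cardboard carton 50 x 75 x 60 mm high, loose; origin at centre of underside, z up. Leave alone.
Not all that is in view belongs to the job. Of the things that look like the key, the largest one is meant.

How it is judged:
By the outcome, as a careful person would: the job done as asked, in the order asked, and still so for the second after the job is handed in, while the arm keeps its last pose, push and grip.
It also fails if it takes over 51 s, if anything falls off the work surface, if the arm or the gripper's body presses on something with over 40 N, if the wrist force passes 120 N, or if a joint passes its speed limit or range.

### The arm

A 6-joint arm with a two-finger parallel gripper is mounted at the origin on the work surface. World frame = base frame: x ahead of the robot, y to its left, z up, the work surface at z = 0. Lengths are in mm, angles in degrees, forces in N, time in s.
With the tool pointing down it reaches from about 350 to 850 mm from the base axis. Payload 8.1 kg.
Tool frame: the origin (TCP) lies midway between the tips of the shut fingers; the grasp point (between the pads) lies 19 mm behind it; z points along the fingers, y is the line along which they close (so a half turn about z gives the same grasp; the last joint's range is limited). The gripper opens to 93 mm and grips with 3 to 60 N. Pads are 15 mm wide; open, the fingers measure 128 mm over their backs; the gripper's body (75 mm by 188 mm) begins 65 mm behind the grasp point.
Start: joints at [-75.768, 7.471, 85.268, -0, 87.261, -4.893], TCP at [196.601, -566.88, 218.635] pointing down, gripper open.
Joint ranges: [-169.43, 169.43], [-51.17, 129.36], [1.28, 143.12], [-76.62, 256.62], [0, 156.53], [-152.29, 152.29]. Speed limits (degrees/s): [136.94, 136.94, 159.86, 180, 180, 180].

### API

Orientations are given as a 3x3 rotation matrix whose columns are the frame's x, y, z axes.
In Python, from rig import * gives the robot as it stands.
- The arm moves only by the shell command python3 -m pendant 'ROWS' [FORCE]. ROWS is JSON, a list of rows, each a list of 5 numbers: the closure, from 0 (fully open) to 1 (shut), then the shift along the tool's x, y, z each as a share of 5 cm, from -1 to 1, then the turn about the tool's z as a share of 4 degrees, from -1 to 1. A call has 1 to 5 rows; each row shifts and turns the commanded pose from where the row before left it, along the tool's axes as they then stand; what a row does not reach is not made up. A row lasts 1/10 s, in which the tool goes at most 50 mm and 8.59 degrees, less where a joint would pass 70% of its speed; a pose out of reach is approached as far as the arm can. A call with a number of a shift or a turn outside -1 to 1 is refused whole. A call with a gripper value outside its range is refused whole. The fingers move at their own pace and stop on an object; FORCE is the grip in N (left out, the last holds). Time passes only in rows, so rows that do not move let the fingers close. It gives the time, the measured TCP pose, the force, the opening and the grip force at its end, in the units of the state.
- state(): the state, without advancing time (a new reading comes with each control period).
- grab_frame(name): name is "scene" or "top" or "wrist"; returns the picture (384x512x3 uint8, blue, green, red); there is no depth.
- calibration(name): a dict with "intrinsics" (3x3 intrinsics, pixels), "k1" (the pictures are not rectified: a ray, as slopes to the right and down, at radius r is drawn at 1 + k1 r^2 times it, then the intrinsics apply), "R" (3x3) and "t" (3): a world point X has camera coordinates R X + t; the wrist camera has in their place "T_tool_cam" (4x4, takes a point from camera to tool coordinates, whose origin is the TCP and whose axes are the flange's). Camera axes: x right, y down, z forward; pixel columns grow to the right and rows downward; lengths in mm; the calibration is good to about 2 mm. A picture is of the moment at which its call begins: read the wrist's pose just before it. calibration takes no time and is no camera call.
- sign_off(): hands the job in; it is judged then, once.
The state is a dict: "time_s": time; "joint_pos": joint angles; "qd": joint speeds; "joint_torque": joint torques, N m; "position": TCP position; "orientation": TCP orientation; "ft_force": force on the tool from outside, world axes, zero at the start; "torque": the same for the moment, N m; "finger_gap": opening from 0.0 (shut) to 1.0 (fully open); "grasp_force": force on a finger pad.
Only numpy, scipy, OpenCV 4.12 (cv2) and the standard library are available. Lean on these libraries where they do the work, as an engineer would, in place of code of your own. Each camera call takes 0.05 s, during which the arm holds its last target. There are 200 camera calls.

## Working session

There is one attempt and no reset: what is moved stays moved. The work goes in short steps, Python scripts to look and compute and a shell command to move; the robot and the scene stay as the last step left them, time stands still between calls to the robot, and variables do not carry over. Pictures are saved under pics/ and viewed, at most 12 in all, crops included, and the job is handed in when it is done.

```bash
ls; mkdir -p pics
python3 - <<'E'
from rig import *
import cv2,numpy as np
for n in("scene","top"):
    cv2.imwrite(f"pics/{n}0.png",grab_frame(n)); c=calibration(n); print(n,{k:np.round(v,3).tolist() for k,v in c.items()})
print({k:np.round(v,3).tolist() for k,v in calibration("wrist").items()})
s=state();print({k:np.round(v,2).tolist() for k,v in s.items()})
E
```

```text
pics
scene {'intrinsics': [[469.649, 0.0, 260.816], [0.0, 469.649, 194.054], [0.0, 0.0, 1.0]], 'k1': -0.023, 'R': [[-0.214, 0.977, -0.014], [0.662, 0.134, -0.737], [-0.718, -0.167, -0.675]], 't': [124.672, -268.037, 1809.104]}
top {'intrinsics': [[352.873, 0.0, 256.78], [0.0, 352.873, 194.445], [0.0, 0.0, 1.0]], 'k1': -0.035, 'R': [[-0.024, -1.0, -0.018], [-0.987, 0.026, -0.16], [0.16, 0.014, -0.987]], 't': [36.903, 551.302, 876.791]}
{'intrinsics': [[280.054, 0.0, 251.807], [0.0, 280.054, 195.039], [0.0, 0.0, 1.0]], 'k1': 0.007, 'T_tool_cam': [[-0.001, -0.972, -0.236, 64.912], [1.0, -0.001, -0.0, -0.716], [0.0, -0.236, 0.972, -165.829], [0.0, 0.0, 0.0, 1.0]]}
{'time_s': 0.1, 'joint_pos': [-75.77, 7.51, 85.32, -0.0, 87.26, -4.89], 'qd': [0.0, -0.15, -0.13, 0.03, 0.02, 0.0], 'joint_torque': [0.0, -56.13, -49.31, 0.08, 0.03, -0.0], 'position': [196.48, -566.39, 217.71], 'orientation': [[0.94, 0.33, -0.0], [0.33, -0.94, 0.0], [0.0, -0.0, -1.0]], 'ft_force': [-0.19, -0.65, 0.43], 'torque': [-0.01, 0.02, 0.08], 'grasp_force': 0.0, 'finger_gap': 1.0}
```

View pics/scene0.png

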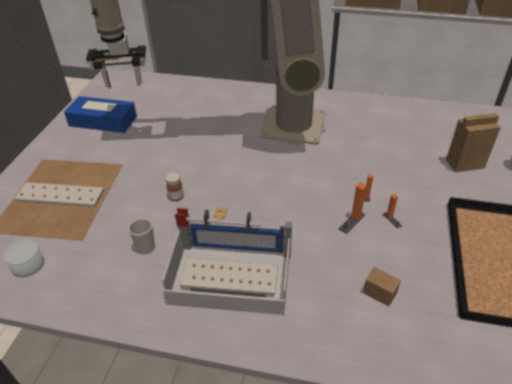

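View pics/top0.png

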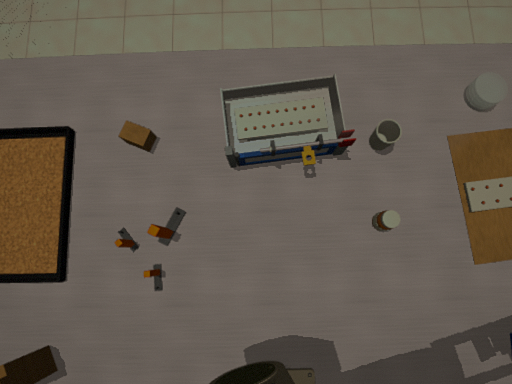

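Scene view: orange-handled candidates at (359,202), (368,187) and (392,207). In the top view they are at (160,230), (125,242) and (152,273). The largest is (359,202) / (160,230), next I'll check it close up. The eye is at top (309,155), jar (388,220), beaker (386,135), carton (137,135).

```bash
cat > h.py <<'E'
import cv2,numpy as np
from rig import *
def ray(n,uv,S=None):
    c=calibration(n);K=c["intrinsics"];K=np.array(K)
    d=(np.array(uv,float)-[K[0,2],K[1,2]])/K[0,0]
    u=d.copy()
    for _ in range(8): u=d/(1+c["k1"]*(u@u))
    v=np.array([*u,1.])
    if n=="wrist":
        T=np.array(c["T_tool_cam"]);R=np.array(S["orientation"]);p=np.array(S["position"])
        return R@T[:3,3]+p, R@T[:3,:3]@v
    R=np.array(c["R"]);t=np.array(c["t"]); return -R.T@t, R.T@v
def onz(n,uv,z,S=None):
    o,d=ray(n,uv,S); return o+d*(z-o[2])/d[2]
def two(a,b):
    (o1,d1),(o2,d2)=a,b; A=np.stack([d1,-d2],1); s=np.linalg.lstsq(A,o2-o1,rcond=None)[0]
    p,q=o1+d1*s[0],o2+d2*s[1]; return (p+q)/2,np.linalg.norm(p-q)
E
python3 - <<'E'
from h import *
t=cv2.imread("pics/top0.png");s=cv2.imread("pics/scene0.png")
def crop(i,x,y,w,h,f): return cv2.resize(i[y:y+h,x:x+w],None,fx=f,fy=f,interpolation=cv2.INTER_CUBIC)
a=np.hstack([crop(t,105,195,100,75,4),crop(s,335,165,100,75,4)])
b=np.hstack([crop(t,215,70,160,120,2.5),crop(s,165,195,160,120,2.5)])
cv2.imwrite("pics/c1.png",np.vstack([a,b]))
for n,i in(("top",t),("scene",s)):
    hsv=cv2.cvtColor(i,cv2.COLOR_BGR2HSV)
    m=cv2.inRange(hsv,(3,170,90),(16,255,255))
    k,l,st,c=cv2.connectedComponentsWithStats(m)
    print(n,[(st[j].tolist(),c[j].round(1).tolist()) for j in range(1,k) if st[j][4]>25])
print("eye",onz("top",(309,155),118))
E
```

```text
top [([0, 138, 65, 135, 4332], [29.6, 203.6])]
scene [([353, 176, 19, 43, 275], [360.9, 196.8]), ([388, 196, 8, 21, 75], [391.8, 205.6])]
eye [ 634.31004966 -107.65044495  118.        ]
```

View pics/c1.png

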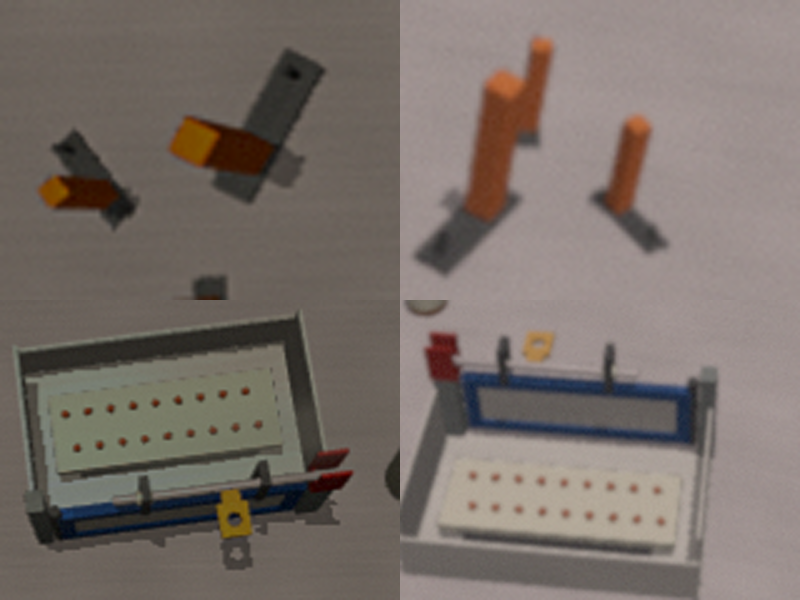

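The crop shows the large key (top: handle top ≈(154,231), pin ≈(178,213); scene: handle top ≈(361,186), pin ≈(346,223)). The other two are clearly smaller. The eye is at top (309,157) and scene (220.6,212), and the red keeper is to the right of it in the top view.

Run:
```python
from h import *
np.set_printoptions(precision=1,suppress=True)
ht=onz("top",(154.0,230.5),135);print("handle top",ht,onz("scene",(361,186),135),two(ray("top",(154,230.5)),ray("scene",(361,186))))
pt=onz("top",(178,213),30);print("pin",pt,onz("scene",(345.7,223.5),30),np.linalg.norm((pt-ht)[:2]))
print("yaw",np.degrees(np.arctan2(*(pt-ht)[[1,0]])))
P=[onz("top",((x/4+105-.4),(y/4+195-.4)),6) for x,y in((290,48),(326,70),(250,203),(213,187))]
P=np.array(P);print("bar",P[:,:2],"yaw",[np.degrees(np.arctan2(*(a-b)[[1,0]])) for a,b in((P[0],P[3]),(P[1],P[2]))],np.linalg.norm(P[0]-P[3]),np.linalg.norm(P[0]-P[1]))
print("eye",onz("top",(309,157),118),onz("scene",(220.6,212.2),118),two(ray("top",(309,157)),ray("scene",(220.6,212.2))))
for n in("top","scene"):
    i=cv2.imread(f"pics/{n}0.png");hsv=cv2.cvtColor(i,cv2.COLOR_BGR2HSV)
    m=cv2.inRange(hsv,(105,120,40),(125,255,255)); 
    if n=="top": m[:60]=0;m[200:]=0
    k,l,st,c=cv2.connectedComponentsWithStats(m); print(n,[st[j].tolist() for j in range(1,k) if st[j][4]>30])
    if n=="scene":m[:150]=0
    x=np.arange(512);e=[]
    ys,xs=np.nonzero(m); cols=np.unique(xs); 
    up=np.array([(q,ys[xs==q].min()) for q in cols]); lo=np.array([(q,ys[xs==q].max()) for q in cols])
    for nm,L,z in(("up",up,95),("lo",lo,95 if n=="top" else 10)):
        a=np.polyfit(L[:,0],L[:,1],1)
        for _ in range(6):
            r=abs(np.polyval(a,L[:,0])-L[:,1]);a=np.polyfit(L[r<=max(1,np.median(r))][:,0],L[r<=max(1,np.median(r))][:,1],1)
        q=[onz(n,(u,np.polyval(a,u)),z) for u in(cols.min(),cols.max())]
        d=q[0]-q[1]; d=d*np.sign(d[1]); print(n,nm,q,"y-axis yaw",np.degrees(np.arctan2(-d[0],d[1])))
# jar, beaker, carton rough
for nm,uv,z in(("jar",(391,219),85),("beaker",(389,130),90),("carton",(133,132),60),("small1",(118.5,242),90),("small2",(150,273),90)):print(nm,onz("top",uv,z))
print("small1 two",two(ray("top",(118.5,242.5)),ray("scene",(393.5,196))))
```

```text
handle top [458.5 263.6 135. ] [465.8 269.1 135. ] (array([458.7, 267.7, 128. ]), np.float64(3.7169087548964845))
pin [510.2 232.9  30. ] [519.5 241.4  30. ] 60.12098086583873
yaw -30.7269140581082
bar [[530.5 241.4]
 [514.9 216.6]
 [426.5 267.2]
 [437.7 292.4]] yaw [np.float64(-28.81304177458012), np.float64(-29.803782728536962)] 105.94351963603242 29.323135970535706
eye [ 629.3 -107.4  118. ] [ 632.  -100.7  118. ] (array([ 629.4, -104.8,  115.2]), np.float64(6.085733897079771))
top [[276, 148, 27, 5, 59], [239, 151, 32, 7, 116], [264, 156, 38, 5, 40]]
top up [array([647.8,  64.8,  95. ]), array([ 667.9, -182.9,   95. ])] y-axis yaw 4.653027180003283
top lo [array([623.1,  65.1,  95. ]), array([ 648.6, -181.7,   95. ])] y-axis yaw 5.905739700925992
scene [[65, 97, 71, 35, 1550], [191, 225, 54, 24, 168], [209, 226, 37, 6, 136], [246, 229, 35, 23, 214]]
scene up [array([ 673.4, -175.2,   95. ]), array([647. ,  68.7,  95. ])] y-axis yaw 6.160067854186308
scene lo [array([ 669.3, -186.8,   10. ]), array([642.4,  69. ,  10. ])] y-axis yaw 5.998706614647406
jar [ 475.5 -306.6   85. ]
beaker [ 702.5 -319.2   90. ]
carton [727.5 350.   60. ]
small1 [435.2 365.3  90. ]
small2 [359.1 285.3  90. ]
small1 two (array([434.1, 367.7,  85.4]), np.float64(0.9343910431560739))
```

```bash
python3 -m pendant '[[0,0,0,0,-1],[0,0,0,0,-1],[0,0,0,0,-1],[0,0,0,0,-1],[0,0,0,0,-1]]'; python3 -m pendant '[[0,0,0,0,-1],[0,0,0,0,-1],[0,0,0,0,-1],[0,0,0,0,-1],[0,0,0,0,-1]]'
python3 -m pendant '[[0,0.9,0.07,0,0],[0,0.9,0.07,0,0],[0,0.9,0.07,0,0],[0,0.9,0.07,0,0],[0,0.9,0.07,0,0]]'
python3 -m pendant '[[0,0.9,0.07,0,0],[0,0.9,0.07,0,0],[0,0.9,0.07,0,0],[0,0.9,0.07,0,0],[0,0.9,0.07,0,0]]'
python3 -m pendant '[[0,1,0.07,0,0],[0,0,0,0,0]]'
```

```text
time_s: 0.6
position: [196.5, -566.6, 218.0]
orientation: [[0.774, 0.633, -0.0], [0.633, -0.774, 0.001], [0.0, -0.001, -1.0]]
ft_force: [-0.6, -0.9, -0.6]
finger_gap: 1.001
grasp_force: 0.0
time_s: 1.1
position: [196.5, -566.5, 218.0]
orientation: [[0.511, 0.86, -0.0], [0.86, -0.511, 0.001], [0.001, -0.001, -1.0]]
ft_force: [-0.4, 0.9, -0.1]
finger_gap: 0.999
grasp_force: 0.0
time_s: 1.6
position: [327.6, -381.0, 218.2]
orientation: [[0.513, 0.858, -0.0], [0.858, -0.513, 0.001], [0.0, -0.001, -1.0]]
ft_force: [0.5, -0.2, 0.4]
finger_gap: 0.995
grasp_force: 0.0
time_s: 2.1
position: [458.1, -196.8, 218.4]
orientation: [[0.513, 0.858, -0.0], [0.858, -0.513, 0.0], [-0.0, -0.0, -1.0]]
ft_force: [0.1, 0.0, 0.1]
finger_gap: 1.004
grasp_force: 0.0
time_s: 2.3
position: [488.3, -152.4, 218.2]
orientation: [[0.508, 0.861, 0.0], [0.861, -0.508, 0.002], [0.002, -0.001, -1.0]]
ft_force: [-0.5, 0.2, -0.3]
finger_gap: 1.004
grasp_force: 0.0
```

```bash
python3 -c "
from h import *
import json
S=state();cv2.imwrite('pics/w1.png',grab_frame('wrist'));json.dump({k:np.array(S[k]).tolist() for k in('position','orientation')},open('w1.json','w'))"
python3 -m pendant '[[0,0.76,-0.52,0,0],[0,0.76,-0.52,0,0],[0,0.76,-0.52,0,0],[0,0.76,-0.52,0,0],[0,0.76,-0.52,0,0]]'
python3 -m pendant '[[0,0.76,-0.52,0,0],[0,0.76,-0.52,0,0],[0,0.76,-0.52,0,0],[0,0.76,-0.52,0,0],[0,0,0,0,0]]'
python3 -c "
from h import *
import json
S=state();b=grab_frame('wrist');cv2.imwrite('pics/w2.png',b);json.dump({k:np.array(S[k]).tolist() for k in('position','orientation')},open('w2.json','w'))
a=cv2.imread('pics/w1.png');cv2.imwrite('pics/w12.png',cv2.resize(np.vstack([a,b]),(800,1200))[:, :]); cv2.imwrite('pics/w12.png',cv2.resize(np.hstack([a,b]),(800,300)))"
```

```text
time_s: 2.85
position: [471.5, 72.4, 218.5]
orientation: [[0.515, 0.857, -0.0], [0.857, -0.515, -0.001], [-0.0, 0.0, -1.0]]
ft_force: [0.8, 0.1, 0.1]
finger_gap: 1.001
grasp_force: 0.0
time_s: 3.35
position: [459.9, 259.4, 218.2]
orientation: [[0.51, 0.86, -0.001], [0.86, -0.51, 0.001], [0.0, -0.001, -1.0]]
ft_force: [0.1, -0.4, -0.0]
finger_gap: 1.0
grasp_force: 0.0
```

View pics/w12.png

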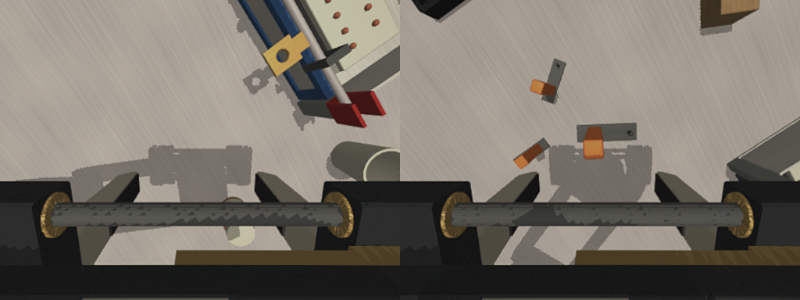

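Wrist views: left, the eye at about full-res (362,70) with the keeper at right. Right, the key at about (247,175), bar horizontal and pin at (294,168), with the two small keys to the left.

Run:
```python
from h import *
import json
np.set_printoptions(precision=1,suppress=True)
S1,S2=json.load(open("w1.json")),json.load(open("w2.json"))
a,b=cv2.imread("pics/w1.png"),cv2.imread("pics/w2.png")
h=cv2.cvtColor(a,cv2.COLOR_BGR2HSV);m=cv2.inRange(h[30:110,320:410],(15,110,90),(32,255,255))
cs,hi=cv2.findContours(m,cv2.RETR_CCOMP,cv2.CHAIN_APPROX_NONE)
for c,q in zip(cs,hi[0]):
    if q[3]>=0 and len(c)>8:
        M=cv2.moments(c);u=(M["m10"]/M["m00"]+320,M["m01"]/M["m00"]+30);print("eye hole",u,M["m00"],onz("wrist",u,118,S1),onz("wrist",u,112,S1))
v=h[...,2];hb=cv2.cvtColor(b,cv2.COLOR_BGR2HSV);o=cv2.inRange(hb,(3,130,60),(18,255,255));o[:155]=0;o[:,:225]=0;o[:,270:]=0
print("orange V by row",[(y,int(o[y].astype(bool).sum()),int(np.median(hb[y][o[y]>0][:,2]))) for y in range(155,210) if o[y].any()])
f=o.copy();f[hb[...,2]<150]=0
ys,xs=np.nonzero(f);print("bright face",xs.min(),xs.max(),ys.min(),ys.max(),cv2.minAreaRect(np.stack([xs,ys],1).astype(np.float32)))
ca=cv2.resize(a[30:130,310:410],(400,400),interpolation=2);cb=cv2.resize(b[145:215,220:310],(400,311),interpolation=2)
cv2.imwrite("pics/c2.png",np.hstack([ca,cv2.copyMakeBorder(cb,0,89,0,0,0)]))
```

```text
eye hole (360.89767441860465, 71.10155038759689) 215.0 [ 628.  -103.4  118. ] [ 630.4 -103.5  112. ]
orange V by row [(162, 7, 100), (163, 16, 106), (164, 17, 106), (165, 18, 107), (166, 18, 106), (167, 19, 106), (168, 19, 107), (169, 19, 106), (170, 20, 107), (171, 20, 106), (172, 21, 106), (173, 22, 107), (174, 22, 107), (175, 22, 107), (176, 23, 106), (177, 23, 105), (178, 24, 119), (179, 25, 161), (180, 25, 185), (181, 26, 185), (182, 26, 184), (183, 25, 183), (184, 25, 183), (185, 25, 184), (186, 25, 184), (187, 25, 183), (188, 25, 184), (189, 25, 184), (190, 25, 184), (191, 25, 183), (192, 25, 183), (193, 25, 183), (194, 26, 183), (195, 26, 183), (196, 26, 184), (197, 26, 184), (198, 26, 170), (199, 25, 152), (200, 25, 149), (201, 24, 146), (202, 23, 137), (203, 7, 122)]
bright face 234 259 179 201 ((246.5, 190.0), (22.0, 25.0), 90.0)
```

View pics/c2.png

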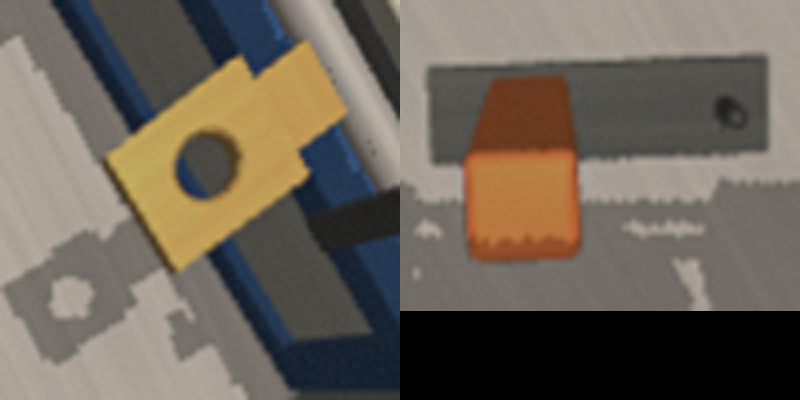

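Close crop: the eye plate is on the left with its hole at full-res (361,71). On the right is the large key: handle top at (247.2,190.6), pin tip at about (295.7,170.9), bar tilted about 1–2° in the image.

Run:
```python
from h import *
import json
np.set_printoptions(precision=1,suppress=True)
S1,S2=json.load(open("w1.json")),json.load(open("w2.json"))
ang=lambda d:np.degrees(np.arctan2(d[1],d[0]))
H=onz("wrist",(247.2,190.6),135,S2);P=onz("wrist",(295.7,170.9),30,S2);print("handle",H,"pin",P,np.linalg.norm((P-H)[:2]),ang(P-H))
B=[onz("wrist",((x-400)/4.444+219.6,y/4.444+144.6),6,S2) for x,y in((428,66),(767,55),(767,153),(430,165))]
print("bar",np.array(B),ang(B[1]-B[0]),ang(B[2]-B[3]),np.linalg.norm(B[1]-B[0]),np.linalg.norm(B[2]-B[1]))
mid=(B[0]+B[1]+B[2]+B[3])/4;d=(B[1]-B[0]+B[2]-B[3]);d/=np.linalg.norm(d);print("origin from bar",mid-21*d,"pin",mid+39*d)
E1=[onz("wrist",(x/4+309.6,y/4+29.6),118,S1) for x,y in((107,160),(178,272),(308,175),(240,57))]
print("plate",np.array(E1),"x-dir",ang(E1[2]-E1[1]),ang(E1[3]-E1[0]),"edge",ang(E1[0]-E1[1])-90,np.linalg.norm(E1[0]-E1[1]))
R=np.array(state()["orientation"]);print("tool y yaw",ang(R[:,1]),state()["position"])
dl=R.T@(np.array([*(H[:2]*.5+(mid-21*d)[:2]*.5),71])-state()["position"]);print("shift tool",dl)
```

```text
handle [460.2 269.7 135. ] pin [512.8 240.8  30. ] 60.042799615870216 -28.80656172708208
bar [[440.8 297.4   6. ]
 [530.7 247.8   6. ]
 [516.5 221.3   6. ]
 [425.1 271.2   6. ]] -28.85303562923788 -28.62658686754002 102.66906108531947 30.10804920492185
origin from bar [459.9 269.5   6. ] pin [512.5 240.7   6. ]
plate [[ 610.   -91.3  118. ]
 [ 613.3 -120.4  118. ]
 [ 646.7 -116.6  118. ]
 [ 643.8  -87.4  118. ]] x-dir 6.411662462936433 6.49311672972416 edge 6.470996336401413 29.296981108218695
tool y yaw -30.712341953949437 [460.4 257.  218.1]
shift tool [ 10.8  -6.7 147.1]
```

```bash
python3 -m pendant '[[0,0.2,-0.13,0,-0.48],[0,0,0,0,0],[0,0,0,0,0]]'
python3 - <<'E'
from h import *
S=state();b=grab_frame('wrist');hb=cv2.cvtColor(b,cv2.COLOR_BGR2HSV)
o=cv2.inRange(hb,(3,130,140),(18,255,255));o[:150]=0;o[:,:215]=0;o[:,290:]=0
k,l,st,c=cv2.connectedComponentsWithStats(o);j=1+np.argmax(st[1:,4]);x,y,w,h,_=st[j];print(st[j])
H=onz("wrist",(x+w/2-.5,y+h/2-.5),135,S);R=np.array(S["orientation"]);print(S["position"],H,R.T@(H-S["position"]),np.degrees(np.arctan2(R[1,1],R[0,1])))
E
```

```text
time_s: 3.7
position: [460.8, 266.9, 218.6]
orientation: [[0.485, 0.874, -0.0], [0.874, -0.485, -0.0], [-0.0, 0.0, -1.0]]
ft_force: [-0.0, -0.1, 1.5]
finger_gap: 1.0
grasp_force: 0.0
[238 186  25  24 551]
[460.76364217 266.87404669 218.61704359] [459.85750921 270.15670079 135.        ] [ 2.45433645 -2.39522657 83.61606302] -29.03461050736984
```

```bash
python3 -m pendant '[[0,0.05,-0.05,0.6,0],[0,0,0,0.7,0],[0,0,0,0.7,0],[0,0,0,0.6,0],[0,0,0,0.35,0]]'; python3 -m pendant '[[0,0,0,0,0],[0.5,0,0,0,0],[0.8,0,0,0,0],[0.8,0,0,0,0],[0.8,0,0,0,0]]' 20;python3 -m pendant '[[0.8,0,0,0,0],[0.8,0,0,0,0],[0.8,0,0,0,0]]' 40
```

```text
time_s: 4.25
position: [458.1, 269.7, 68.2]
orientation: [[0.485, 0.874, -0.003], [0.874, -0.485, -0.002], [-0.003, -0.002, -1.0]]
ft_force: [-0.5, 0.7, -0.4]
finger_gap: 0.999
grasp_force: 0.0
time_s: 4.75
position: [460.2, 271.7, 72.4]
orientation: [[0.484, 0.875, 0.002], [0.875, -0.484, 0.001], [0.002, 0.001, -1.0]]
ft_force: [-0.1, 0.3, 0.6]
finger_gap: 0.706
grasp_force: 0.0
time_s: 5.05
position: [459.4, 271.4, 71.2]
orientation: [[0.484, 0.875, 0.0], [0.875, -0.484, 0.0], [0.0, 0.0, -1.0]]
ft_force: [-0.8, -0.2, -0.8]
finger_gap: 0.449
grasp_force: 0.0
```

```bash
python3 -m pendant '[[1,0,0,0,0],[1,0,0,0,0],[1,0,0,0,0],[1,0,0,0,0],[1,0,0,0,0]]' 45;python3 -m pendant '[[1,0,0,0,0],[1,0,0,0,0]]';python3 -m pendant '[[1,0,0,-0.3,0],[1,0,0,-0.5,0],[1,0,0,-0.5,0],[1,0,0,0,0],[1,0,0,0,0]]'
```

```text
time_s: 5.55
position: [459.2, 271.2, 70.9]
orientation: [[0.484, 0.875, -0.0], [0.875, -0.484, -0.0], [-0.0, -0.0, -1.0]]
ft_force: [0.8, -0.6, -1.7]
finger_gap: 0.254
grasp_force: 45.0
time_s: 5.75
position: [459.1, 271.2, 70.9]
orientation: [[0.484, 0.875, -0.001], [0.875, -0.484, -0.0], [-0.0, -0.0, -1.0]]
ft_force: [-0.6, -0.1, -2.6]
finger_gap: 0.255
grasp_force: 45.0
time_s: 6.25
position: [459.9, 271.6, 136.9]
orientation: [[0.484, 0.875, 0.002], [0.875, -0.484, 0.001], [0.002, 0.001, -1.0]]
ft_force: [-0.2, -0.4, -3.5]
finger_gap: 0.257
grasp_force: 45.0
```

```bash
python3 -m pendant '[[1,0,0,0,-1],[1,0,0,0,-1],[1,0,0,0,-1],[1,0,0,0,-1],[1,0,0,0,-1]]'>/dev/null;python3 -m pendant '[[1,0,0,0,-1],[1,0,0,0,-1],[1,0,0,0,-1],[1,0,0,0,-0.85],[1,0,0,0,0]]'
python3 -m pendant '[[1,-0.5,0,0,0],[1,-0.75,-0.05,0,0],[1,-0.75,-0.05,0,0],[1,-0.75,-0.05,0,0],[1,-0.75,-0.05,0,0]]'>/dev/null
python3 -m pendant '[[1,-0.75,0,0,0],[1,-0.75,-0.05,0,0],[1,-0.75,-0.05,0,0],[1,-0.75,-0.05,0,0],[1,-0.75,0,0,0]]'
python3 -m pendant '[[1,-0.5,0,0,0],[1,0,0,0,0],[1,0,0,0,0],[1,0,0,0,0]]'
cat > look.py <<'E'
import sys,json
from h import *
n=sys.argv[1];S=state();a=grab_frame('wrist');t=grab_frame('top');c=grab_frame('scene')
for k,i in(('w',a),('t',t),('s',c)):cv2.imwrite(f'pics/{n}{k}.png',i)
json.dump({k:np.array(S[k]).tolist() for k in('position','orientation')},open(n+'.json','w'))
R=np.array(S["orientation"]);print(np.round(S["position"],1),"yaw",np.degrees(np.arctan2(R[1,1],R[0,1])).round(2),"F",np.round(S["ft_force"],1))
E
python3 look.py p1; python3 -c "
from h import *
a=cv2.imread('pics/p1w.png');t=cv2.imread('pics/p1t.png')
cv2.imwrite('pics/p1.png',np.hstack([cv2.resize(a,(480,360)),cv2.resize(t[110:230,210:317],(321,360),interpolation=2)[:,:320]]))"
```

```text
time_s: 7.25
position: [458.3, 270.8, 134.2]
orientation: [[-0.113, 0.994, -0.003], [0.994, 0.113, -0.001], [-0.001, -0.003, -1.0]]
ft_force: [0.3, -0.2, -2.6]
finger_gap: 0.257
grasp_force: 45.0
time_s: 8.25
position: [481.7, -92.2, 135.0]
orientation: [[-0.11, 0.994, -0.002], [0.994, 0.11, 0.001], [0.001, -0.002, -1.0]]
ft_force: [0.0, 0.4, -2.8]
finger_gap: 0.259
grasp_force: 45.0
time_s: 8.65
position: [485.0, -114.7, 135.4]
orientation: [[-0.112, 0.994, -0.001], [0.994, 0.112, 0.001], [0.001, -0.001, -1.0]]
ft_force: [-0.1, 0.8, -3.2]
finger_gap: 0.26
grasp_force: 45.0
[ 485.  -114.7  135.4] yaw 6.43 F [-0.1  0.8 -3.2]
```

View pics/p1.png

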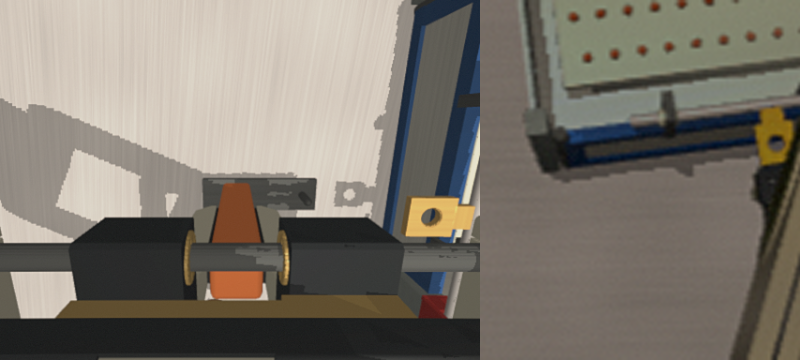

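Wrist view: the key is held with its bar horizontal and pin at about (325,211). The eye hole is at about (459,231). Next I'll magnify both and measure.

Run:
```python
from h import *
a=cv2.imread("pics/p1w.png");cv2.imwrite("pics/c3.png",np.vstack([cv2.resize(a[180:240,205:345],(784,336),interpolation=2),cv2.resize(a[200:260,412:512],(784,470),interpolation=2)[:260]]))
h=cv2.cvtColor(a,cv2.COLOR_BGR2HSV)[200:260,420:500];m=cv2.inRange(h,(15,110,90),(32,255,255))
cs,hi=cv2.findContours(m,cv2.RETR_CCOMP,cv2.CHAIN_APPROX_NONE)
for c,q in zip(cs,hi[0]):
    if q[3]>=0 and len(c)>8: M=cv2.moments(c);print(M["m10"]/M["m00"]+420,M["m01"]/M["m00"]+200,M["m00"])
```

```text
456.63686274509803 230.01019607843136 212.5
```

View pics/c3.png

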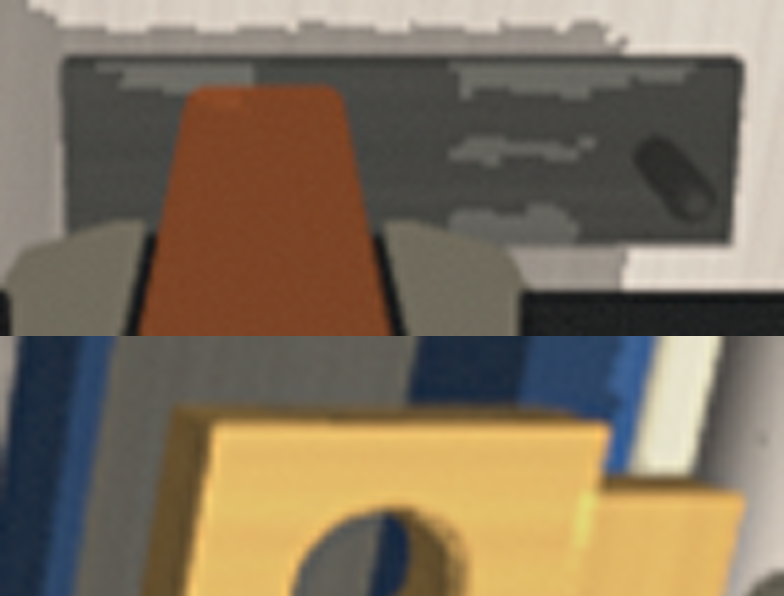

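Run:
```python
from h import *
import json
np.set_printoptions(precision=1,suppress=True)
S=json.load(open("p1.json"));a=cv2.imread("pics/p1w.png");R=np.array(S["orientation"]);p=np.array(S["position"])
h=cv2.cvtColor(a,cv2.COLOR_BGR2HSV)[200:260,420:500]
for vmin in(90,120,150,170):
    m=cv2.inRange(h,(15,100,vmin),(35,255,255));cs,hi=cv2.findContours(m,cv2.RETR_CCOMP,cv2.CHAIN_APPROX_NONE)
    for c,q in zip(cs,hi[0]):
        if q[3]>=0 and len(c)>20: e,w,_=cv2.fitEllipse(c);print(vmin,"hole",np.array(e)+[420,200],w,onz("wrist",np.array(e)+[420,200],118,S))
f=lambda x,y:(x/5.6+204.6,y/5.6+179.6)
z0=p[2]-71
T=onz("wrist",f(697,205),z0+30,S);B=onz("wrist",f(660,148),z0+8,S);print("tip",T,"base",B,"in tool",R.T@(T-p))
C=[onz("wrist",f(*q),z0+6,S) for q in((65,57),(743,57),(732,243))];print("corners in tool",[R.T@(c-p) for c in C])
print("eye guess tool",R.T@(np.array([628.5,-104,118])-p), "tip from corners", R.T@((C[1]+C[2])/2-p)-[0,13,0])
```

```text
90 hole [456.8 230. ] (13.209452629089355, 20.02090835571289) [ 625.9 -102.6  118. ]
120 hole [458.9 230.9] (17.63439178466797, 21.64326286315918) [ 627.5 -103.   118. ]
150 hole [459.4 231.1] (18.68035888671875, 23.001853942871094) [ 627.9 -103.2  118. ]
170 hole [459.6 231.2] (19.20699119567871, 23.552724838256836) [ 628.  -103.2  118. ]
tip [ 544.1 -109.4   94.4] base [ 544.1 -107.5   72.4] in tool [-1.4 59.4 40.9]
corners in tool [array([ 14.2, -30.4,  65. ]), array([14.2, 71.8, 64.9]), array([-15.4,  72.2,  64.9])]
eye guess tool [ -5.5 143.8  17.2] tip from corners [-0.6 59.  64.9]
```

```bash
python3 -m pendant '[[1,-0.08,0.3,0,0],[1,0,0.4,0,0],[1,0,0.4,0,0],[1,0,0.4,0,0],[1,0,0.18,0,0]]'; python3 -m pendant '[[1,0,0,0,0],[1,0,0,0,0],[1,0,0,0,0]]';python3 look.py p2
python3 - <<'E'
from h import *
import json
np.set_printoptions(precision=1,suppress=True)
S=json.load(open("p2.json"));R=np.array(S["orientation"]);p=np.array(S["position"])
print("eye-tip in tool",R.T@(np.array([628.2,-103.3,118])-p)-[-.8,59.5,41])
a=cv2.imread("pics/p2w.png");t=cv2.imread("pics/p2t.png")
c=calibration("wrist");T=np.array(c["T_tool_cam"]);v=T[:3,:3].T@([-0.8,59.5,17]-T[:3,3]);u=v[:2]/v[2]*280+[251.8,195];print(u)
x,y=int(u[0])-35,int(u[1])-30
cv2.imwrite("pics/p2.png",np.hstack([cv2.resize(a[y:y+60,x:x+70],(420,360),interpolation=2),cv2.resize(t[125:185,275:335],(360,360),interpolation=2)]));print(x,y)
E
```

```text
time_s: 9.3
position: [570.7, -109.2, 136.1]
orientation: [[-0.114, 0.994, 0.001], [0.994, 0.114, 0.0], [-0.0, 0.001, -1.0]]
ft_force: [1.2, -0.4, -4.1]
finger_gap: 0.257
grasp_force: 45.0
time_s: 9.6
position: [568.6, -110.2, 136.0]
orientation: [[-0.112, 0.994, -0.001], [0.994, 0.112, 0.0], [0.0, -0.001, -1.0]]
ft_force: [0.4, 0.0, -1.5]
finger_gap: 0.26
grasp_force: 45.0
[ 568.6 -110.2  136. ] yaw 6.45 F [ 0.4  0.  -1.5]
eye-tip in tool [  0.9   0.5 -23. ]
[338.5 226.1]
303 196
```

View pics/p2.png

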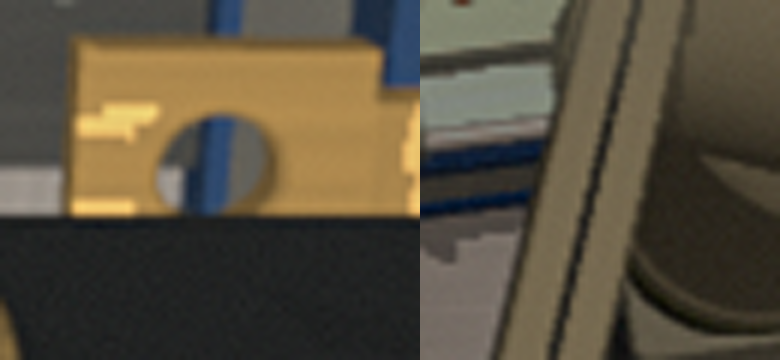

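Wrist crop: the eye hole centre is at about (338.6,224.5) full-res, and the tip is predicted at (338.5,226.1). The alignment error is about 1 mm, so I'll correct it and rise.

```bash
python3 -m pendant '[[1,0.02,0.01,-0.1,0],[1,0,0,-0.1,0],[1,0,0,-0.1,0],[1,0,0,0,0]]'; python3 -m pendant '[[1,0,0,-0.1,0],[1,0,0,-0.1,0],[1,0,0,0,0]]'; python3 -m pendant '[[1,0,0,-0.1,0],[1,0,0,-0.06,0],[1,0,0,0,0],[1,0,0,0,0]]'
```

```text
time_s: 10.15
position: [570.6, -109.4, 152.7]
orientation: [[-0.112, 0.994, 0.002], [0.994, 0.112, -0.001], [-0.001, 0.002, -1.0]]
ft_force: [0.3, -0.5, -2.6]
finger_gap: 0.257
grasp_force: 45.0
time_s: 10.45
position: [570.4, -109.3, 162.2]
orientation: [[-0.112, 0.994, 0.001], [0.994, 0.112, -0.0], [-0.001, 0.001, -1.0]]
ft_force: [-0.3, -0.1, -1.9]
finger_gap: 0.256
grasp_force: 45.0
time_s: 10.85
position: [569.9, -109.2, 169.2]
orientation: [[-0.112, 0.994, 0.0], [0.994, 0.112, -0.0], [-0.0, 0.0, -1.0]]
ft_force: [0.4, -0.1, -2.3]
finger_gap: 0.259
grasp_force: 45.0
```

```bash
python3 look.py p3
python3 - <<'E'
from h import *
a=cv2.imread("pics/p3w.png");t=cv2.imread("pics/p3s.png")
cv2.imwrite("pics/p3.png",np.hstack([cv2.resize(a[190:250,300:370],(420,360),interpolation=2),cv2.resize(t[185:245,190:250],(360,360),interpolation=2)]))
E
```

```text
[ 569.9 -109.2  169.2] yaw 6.44 F [ 0.4 -0.1 -2.3]
```

View pics/p3.png

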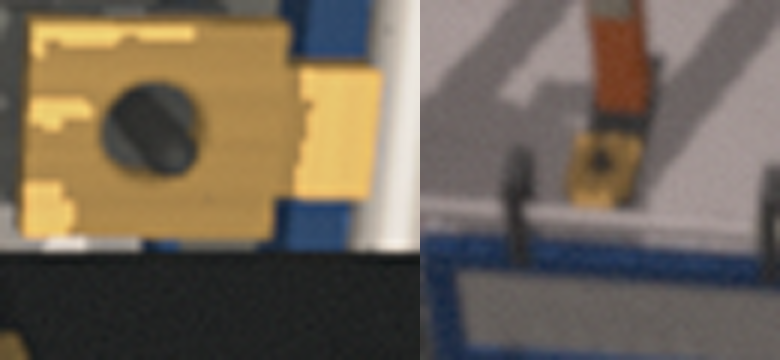

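The pin is visibly inside the eye, centred in both the wrist and scene crops. Now lift.

```bash
python3 -m pendant '[[1,0,0,-0.08,0],[1,0,0,-0.06,0],[1,0,0,0,0],[1,0,0,0,0]]'; python3 -m pendant '[[1,0,0,-0.08,0],[1,0,0,-0.08,0],[1,0,0,0,0],[1,0,0,0,0]]';python3 -m pendant '[[1,0,0,-0.1,0],[1,0,0,0,0],[1,0,0,0,0],[1,0,0,0,0]]'; python3 -m pendant '[[1,0,0,0,0]]'|grep force
```

```text
time_s: 11.4
position: [569.8, -109.2, 176.2]
orientation: [[-0.112, 0.994, 0.0], [0.994, 0.112, -0.0], [-0.0, 0.0, -1.0]]
ft_force: [-0.1, -0.2, -2.4]
finger_gap: 0.254
grasp_force: 45.0
time_s: 11.8
position: [569.7, -109.2, 184.2]
orientation: [[-0.112, 0.994, -0.0], [0.994, 0.112, 0.0], [0.0, -0.0, -1.0]]
ft_force: [-0.1, 0.6, -5.2]
finger_gap: 0.259
grasp_force: 45.0
time_s: 12.2
position: [569.8, -109.2, 189.1]
orientation: [[-0.112, 0.994, -0.0], [0.994, 0.112, -0.0], [-0.0, -0.0, -1.0]]
ft_force: [-0.1, 0.2, -5.5]
finger_gap: 0.259
grasp_force: 45.0
ft_force: [-0.8, 0.4, -4.6]
grasp_force: 45.0
```

```bash
python3 -m pendant '[[1,0,0,-0.04,0],[1,0.06,0,0,0],[1,0.06,0,0,0],[1,0.06,0,0,0],[1,0,0,0,0]]'; python3 -m pendant '[[1,0.06,0,0,0],[1,0.06,0,0,0],[1,0.06,0,0,0],[1,0,0,0,0]]'
```

```text
time_s: 12.8
position: [568.9, -99.7, 191.2]
orientation: [[-0.113, 0.994, 0.0], [0.994, 0.113, 0.0], [0.0, 0.0, -1.0]]
ft_force: [0.3, 0.3, -4.9]
finger_gap: 0.254
grasp_force: 45.0
time_s: 13.2
position: [567.8, -90.7, 191.2]
orientation: [[-0.113, 0.994, 0.0], [0.994, 0.113, 0.0], [0.0, 0.0, -1.0]]
ft_force: [0.6, 0.3, -5.1]
finger_gap: 0.258
grasp_force: 45.0
```

```bash
python3 -m pendant '[[1,0.08,0,0,0],[1,0.08,0,0,0],[1,0.08,0,0,0],[1,0.08,0,0,0],[1,0,0,0,0]]'; python3 -m pendant '[[1,0.08,0,0,0],[1,0.08,0,0,0],[1,0.08,0,0,0],[1,0,0,0,0],[1,0,0,0,0]]'; python3 look.py p4
python3 - <<'E'
from h import *
a=cv2.imread("pics/p4w.png");t=cv2.imread("pics/p4s.png")
cv2.imwrite("pics/p4.png",np.hstack([cv2.resize(a[180:250,290:390],(400,280),interpolation=2),cv2.resize(t[185:265,165:279],(400,280),interpolation=2)]))
E
```

```text
time_s: 13.7
position: [566.0, -74.6, 191.2]
orientation: [[-0.113, 0.994, 0.0], [0.994, 0.113, 0.001], [0.001, 0.0, -1.0]]
ft_force: [0.9, 1.3, -4.6]
finger_gap: 0.253
grasp_force: 45.0
time_s: 14.2
position: [564.6, -63.0, 191.1]
orientation: [[-0.113, 0.994, -0.0], [0.994, 0.113, 0.001], [0.001, -0.0, -1.0]]
ft_force: [0.7, 0.9, -4.5]
finger_gap: 0.259
grasp_force: 45.0
[564.6 -63.  191.1] yaw 6.48 F [ 0.7  0.9 -4.5]
```

View pics/p4.png

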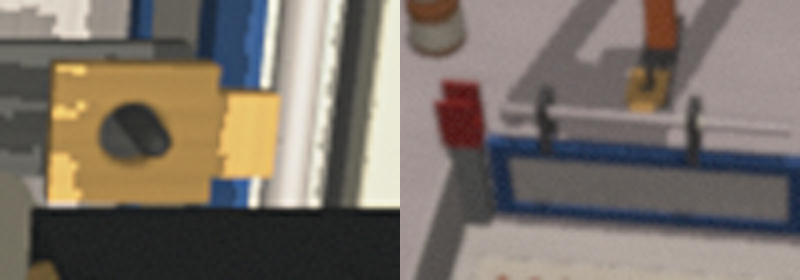

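```bash
cat > eye.py <<'E'
import sys,json
from h import *
np.set_printoptions(precision=1,suppress=True)
n=sys.argv[1];z=float(sys.argv[2]);S=json.load(open(n+".json"));a=cv2.imread(f"pics/{n}w.png");R=np.array(S["orientation"]);p=np.array(S["position"])
h=cv2.cvtColor(a,cv2.COLOR_BGR2HSV)[180:245,285:400];m=cv2.inRange(h,(12,100,110),(35,255,255));cs,hi=cv2.findContours(m,cv2.RETR_CCOMP,cv2.CHAIN_APPROX_NONE)
th=np.radians(6.4);Rb=np.array([[np.cos(th),-np.sin(th)],[np.sin(th),np.cos(th)]])
hin=np.array([628.2,-103.3])-Rb@[-34,-175];print("hinge",hin,"TCP rel hinge, bay",Rb.T@(p[:2]-hin))
for c,q in zip(cs,hi[0]):
    if q[3]>=0 and len(c)>20:
        e,w,_=cv2.fitEllipse(c);X=onz("wrist",np.array(e)+[285,180],z,S);b=Rb.T@(X[:2]-hin)
        print("hole",np.array(e)+[285,180],w,X,"bay rel hinge",b,"tool",R.T@(X-p),"gate angle if r=",np.hypot(*b),np.degrees(np.arctan2(b[1],b[0])))
k=[c for c,q in zip(cs,hi[0]) if q[3]<0];k=max(k,key=cv2.contourArea);print("plate rect",cv2.minAreaRect(k))
E
python3 eye.py p3 118; python3 eye.py p4 131.5
```

```text
hinge [642.5  74.4] TCP rel hinge, bay [ -92.6 -174.3]
hole [324.8 211.3] (16.868499755859375, 17.686832427978516) [ 628.2 -103.1  118. ] bay rel hinge [ -34.  -174.8] tool [-0.6 58.7 51.2] gate angle if r= 178.1102552655663 -100.99380491828332
plate rect ((48.0, 31.0), (36.0, 60.0), 90.0)
hinge [642.5  74.4] TCP rel hinge, bay [ -92.7 -127.8]
hole [323.1 212.9] (15.394709587097168, 18.950769424438477) [624.3 -60.7 131.5] bay rel hinge [ -33.1 -132.2] tool [-4.5 59.6 59.6] gate angle if r= 136.32405732093082 -104.06019410730083
plate rect ((45.42259979248047, 33.08972930908203), (56.812896728515625, 35.08705520629883), 2.12109637260437)
```

Bolt is drawn ~43 mm and clear of the keeper, as the scene crop also shows. Now pull the gate along its arc.

```bash
python3 -m pendant '[[1,0.033,-0.045,0,0.25],[1,0.033,-0.045,0,0.25],[1,0.033,-0.045,0,0.25],[1,0.033,-0.045,0,0.25],[1,0,0,0,0]]'; python3 -m pendant '[[1,0.033,-0.045,0,0.25],[1,0.033,-0.045,0,0.25],[1,0.033,-0.045,0,0.25],[1,0.033,-0.045,0,0.25],[1,0,0,0,0]]'
```

```text
time_s: 14.85
position: [554.9, -57.6, 191.3]
orientation: [[-0.042, 0.999, 0.0], [0.999, 0.042, -0.0], [-0.0, 0.0, -1.0]]
ft_force: [2.9, 0.0, -4.5]
finger_gap: 0.253
grasp_force: 45.0
time_s: 15.35
position: [545.7, -51.0, 191.1]
orientation: [[0.028, 1.0, -0.0], [1.0, -0.028, 0.0], [-0.0, -0.0, -1.0]]
ft_force: [2.7, -1.3, -5.0]
finger_gap: 0.261
grasp_force: 45.0
```

```bash
python3 -m pendant '[[1,0.033,-0.045,0,0.25],[1,0.033,-0.045,0,0.25],[1,0.033,-0.045,0,0.25],[1,0.033,-0.045,0,0.25],[1,0.033,-0.045,0,0.25]]'; python3 -m pendant '[[1,0.033,-0.045,0,0.25],[1,0.033,-0.045,0,0.25],[1,0.033,-0.045,0,0.25],[1,0.033,-0.045,0,0.25],[1,0.033,-0.045,0,0.25]]';python3 -m pendant '[[1,0.033,-0.045,0,0.25],[1,0.033,-0.045,0,0.25],[1,0,0,0,0],[1,0,0,0,0],[1,0,0,0,0]]'; python3 look.py p5; python3 eye.py p5 131.5
python3 - <<'E'
from h import *
a=cv2.imread("pics/p5w.png");t=cv2.imread("pics/p5s.png")
cv2.imwrite("pics/p5.png",np.hstack([cv2.resize(a[180:250,290:390],(400,280),interpolation=2),cv2.resize(t[165:265,150:293],(400,280),interpolation=2)]))
E
```

```text
time_s: 15.85
position: [535.2, -42.1, 191.2]
orientation: [[0.116, 0.993, 0.0], [0.993, -0.116, 0.0], [0.0, 0.0, -1.0]]
ft_force: [3.9, -1.1, -6.0]
finger_gap: 0.254
grasp_force: 45.0
time_s: 16.35
position: [525.3, -32.3, 191.2]
orientation: [[0.202, 0.979, 0.0], [0.979, -0.202, 0.0], [0.0, 0.0, -1.0]]
ft_force: [3.4, 0.7, -5.7]
finger_gap: 0.257
grasp_force: 45.0
time_s: 16.85
position: [521.8, -28.3, 191.2]
orientation: [[0.234, 0.972, 0.0], [0.972, -0.234, 0.0], [0.0, 0.0, -1.0]]
ft_force: [3.8, -0.1, -4.1]
finger_gap: 0.261
grasp_force: 45.0
[521.8 -28.3 191.2] yaw -13.54 F [ 3.8 -0.1 -4.1]
hinge [642.5  74.4] TCP rel hinge, bay [-131.4  -88.6]
hole [326.8 212. ] (16.032302856445312, 16.959522247314453) [581.6 -46.8 131.5] bay rel hinge [ -74.  -113.6] tool [-3.9 62.5 59.7] gate angle if r= 135.59570698527196 -123.085883678959
plate rect ((49.5, 31.5), (35.0, 57.0), 90.0)
```

View pics/p5.png

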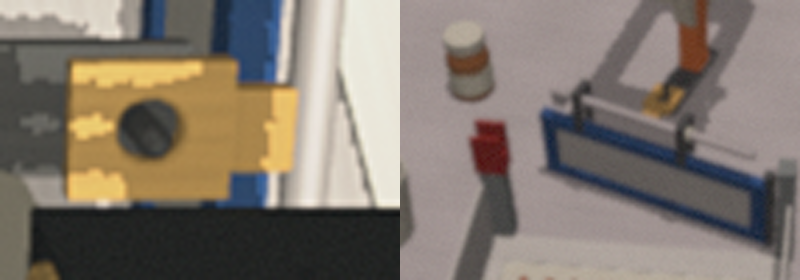

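Scene crop: the gate is ajar, pin in the eye, and the jar standing. Measured angle is ~19°, so I'll add about 1°.

```bash
python3 -m pendant '[[1,0.036,-0.05,0,0.28],[1,0,0,0,0],[1,0,0,0,0],[1,0,0,0,0],[1,0,0,0,0]]'; python3 -m pendant '[[1,0,0,0,0],[1,0,0,0,0],[1,0,0,0,0],[1,0,0,0,0],[1,0,0,0,0]]'; python3 look.py p6; python3 eye.py p6 131.5
python3 - <<'E'
from h import *
a,b=cv2.imread("pics/top0.png").astype(int),cv2.imread("pics/p6t.png").astype(int)
for nm,(x,y) in dict(jar=(388,220),beaker=(386,135),carton=(137,135)).items():
    print(nm,"mean diff",abs(a-b)[y-18:y+18,x-18:x+18].mean().round(1))
E
```

```text
time_s: 17.5
position: [519.7, -26.0, 191.1]
orientation: [[0.253, 0.967, -0.0], [0.967, -0.253, -0.0], [-0.0, -0.0, -1.0]]
ft_force: [4.4, -0.2, -3.8]
finger_gap: 0.254
grasp_force: 45.0
time_s: 18.0
position: [519.7, -26.0, 191.1]
orientation: [[0.253, 0.967, -0.0], [0.967, -0.253, -0.0], [-0.0, 0.0, -1.0]]
ft_force: [4.5, -0.7, -4.0]
finger_gap: 0.257
grasp_force: 45.0
[519.7 -26.  191.1] yaw -14.68 F [ 4.5 -0.7 -4. ]
hinge [642.5  74.4] TCP rel hinge, bay [-133.2  -86.1]
hole [327.2 211.8] (16.13361930847168, 16.855302810668945) [579.4 -45.6 131.5] bay rel hinge [ -76.1 -112.2] tool [-3.8 62.7 59.6] gate angle if r= 135.55085383235112 -124.15054890262729
plate rect ((50.5, 31.5), (35.0, 57.0), 90.0)
jar mean diff 7.6
beaker mean diff 6.3
carton mean diff 6.5
```

Gate is steady at ~20°, and the jar, beaker and carton are unmoved. Handing in.

```bash
python3 -c "
from rig import *
print(sign_off())"
```

```text
the job is handed in; nothing more can be done
None
```

The job is handed in at about 18 s: the bolt was lifted over the keeper and drawn back about 43 mm, and the gate is held steady at about 20° by the key, its pin still in the eye; jar, beaker and carton look unmoved.

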